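Load four fittings onto the measuring pallet in carrier order

ROBOT

A 7-joint arm with a two-finger parallel gripper is mounted at the origin on the work surface. World frame = base frame: x ahead of the robot, y to its left, z up, the work surface at z = 0. Lengths are in m, angles in rad, forces in N, time in s.
With the tool pointing down it reaches from about 0.4 to 0.875 m from the base axis. Payload 19.3 kg.
Tool frame: the origin (TCP) lies at the very end of the fingers, on their centre line; the grasp point (between the pads) lies 19 mm behind it; z points along the fingers, y is the line along which they close (so a half turn about z gives the same grasp; the last joint's range is limited). The gripper opens to 85 mm and grips with 20 to 120 N. Pads are 22 mm wide; open, the fingers measure 114 mm over their backs; the gripper's body (76 mm by 85 mm) begins 54 mm behind the grasp point. The pads swing forward as they close: fully open they stand 13 mm farther back than shut.
Start: joints at [-1.233, 0.521, -0.036, 1.599, 0.021, 1.021, -0.113], TCP at [0.248, 0.574, 0.231] pointing down, gripper open.
Joint ranges: [-2.91, 2.91], [-0.3, 2.13], [-1.5, 1.42], [0.17, 2.43], [-1.26, 4.41], [0.16, 1.93], [-2.52, 2.52]. Speed limits (rad/s): [1.89, 1.89, 2.39, 2.39, 3.01, 3.01, 3.01].

INTERFACE

Orientations are given as [roll, pitch, yaw] about the fixed x, y, z axes, in that order (R = Rz(yaw) Ry(pitch) Rx(roll)).
In Python, from workcell import bot gives the robot as it stands.
- The arm moves only by the shell command python3 -m crank 'ROWS' [FORCE]. ROWS is a JSON object of lists of equal length, an entry for each row: "travel": the shift along the world's x, y, z in cm, a list of three; "turn": the turn, a rotation vector about the world's x, y, z in degrees, a list of three; "gripper": the closure, from 0 (fully open) to 1 (shut). A call has exactly 5 rows; each row is the pose to reach, as a shift and turn from the pose commanded when the call began; what a row does not reach only later rows make up. A row lasts 1/10 s, in which the tool goes at most 50 mm and 8.59 degrees, less where a joint would pass 70% of its speed; a pose out of reach is approached as far as the arm can. A call with a gripper value outside its range is refused whole. The fingers move at their own pace and stop on an object; FORCE is the grip in N (left out, the last holds). Time passes only in rows, so rows that repeat a pose let the fingers close, or fill a call up. It gives the time, the measured TCP pose, the force, the opening and the grip force at its end, in the units of the state.
- bot.observe(): the state, without advancing time (a new reading comes with each control period).
- bot.grab_frame(name): name is "scene" or "top"; returns a dict with "pixels" (480x640x3 uint8, red, green, blue), "fx", "fy", "cx", "cy" (pixels), "dist" ([k1, k2, p1, p2, k3] as OpenCV has them; the pictures are not rectified), "extrinsics" (4x4, takes a point from world to camera coordinates). Camera axes: x right, y down, z forward; pixel columns grow to the right and rows downward; lengths in m; the calibration is good to about 2 mm. A picture is of the moment at which its call begins. There is no depth.
- bot.job_done(): hands the job in; it is judged then, once.
The state is a dict: "clock": time; "qpos": joint angles; "qd": joint speeds; "joint_efforts": joint torques, N m; "position": TCP position; "tool_rot": TCP orientation; "force": force on the tool from outside, world axes, zero at the start; "moment": the same for the moment, N m; "grip_width": finger opening in m; "finger_force": force on a finger pad.
Only numpy, scipy, OpenCV 4.12 (cv2) and the standard library are available. Lean on these libraries where they do the work, as an engineer would, in place of code of your own. Each camera call takes 0.05 s, during which the arm holds its last target. There are 200 camera calls.

TASK

Move the four turned fittings out of their carriers in the yellow tray onto the aluminium measuring pallet, one upright in each pocket, keeping the left-to-right order of the carriers as seen from the robot, so that the measuring reports match the carriers. Set each one down gently, do not drop it, and do not shift the white reference sphere on its stand.

Things in the scene. Friction and masses are not known exactly. Their poses are not given: they have to be found in the camera images.
- part_brass: Brass-yellow turned fitting, 52 mm tall: round foot 34 mm across and 8 mm high, hexagon 35 mm over corners up to 16 mm, then a plain round body 28 mm across up to the top, dark bore in the top. Mass about 0.26 kg. Loose; stands upright (z up) in the pocket of its carrier at the start. Origin: centre of the underside of the foot. A good place to grip is the round body, 24 to 44 mm above the origin.
- part_black: Black turned steel fitting, 60 mm tall: round foot 34 mm across and 8 mm high, plain round body 29 mm across up to 46 mm, thin spigot 20 mm across above it. Mass about 0.25 kg. Loose; stands upright (z up) in the pocket of its carrier at the start. Origin: centre of the underside of the foot. A good place to grip is the round body, 24 to 44 mm above the origin.
- part_blue: Blue anodised turned fitting, 50 mm tall: round foot 34 mm across and 8 mm high, plain round body 28 mm across up to the top, dark bore in the top. Mass about 0.11 kg. Loose; stands upright (z up) in the pocket of its carrier at the start. Origin: centre of the underside of the foot. A good place to grip is the round body, 24 to 44 mm above the origin.
- part_red: Red anodised turned fitting, 57 mm tall: round foot 34 mm across and 8 mm high, plain round body 30 mm across up to 47 mm, then a cone to 18 mm across at the top. Mass about 0.11 kg. Loose; stands upright (z up) in the pocket of its carrier at the start. Origin: centre of the underside of the foot. A good place to grip is the round body, 24 to 44 mm above the origin.
- carrier_brass: Fixed light grey block 56 x 56 x 22 mm with brass-yellow marker strips, holding the brass-yellow fitting in a round pocket (42 mm wide, 6 mm deep, floor 20 mm above the table). One of four in a row, 66 mm apart, in any order, in a yellow tray 88 x 294 mm, rim 20 mm high, left or right. Origin: centre of underside; y along the row to the robot's left, x away from it (within 0.25 rad of world).
- carrier_black: Fixed light grey block 56 x 56 x 22 mm with black marker strips, holding the black fitting in a round pocket (42 mm wide, 6 mm deep, floor 20 mm above the table). One of four in a row, 66 mm apart, in any order, in a yellow tray 88 x 294 mm, rim 20 mm high, left or right. Origin: centre of underside; y along the row to the robot's left, x away from it (within 0.25 rad of world).
- carrier_blue: Fixed light grey block 56 x 56 x 22 mm with blue marker strips, holding the blue fitting in a round pocket (42 mm wide, 6 mm deep, floor 20 mm above the table). One of four in a row, 66 mm apart, in any order, in a yellow tray 88 x 294 mm, rim 20 mm high, left or right. Origin: centre of underside; y along the row to the robot's left, x away from it (within 0.25 rad of world).
- carrier_red: Fixed light grey block 56 x 56 x 22 mm with red marker strips, holding the red fitting in a round pocket (42 mm wide, 6 mm deep, floor 20 mm above the table). One of four in a row, 66 mm apart, in any order, in a yellow tray 88 x 294 mm, rim 20 mm high, left or right. Origin: centre of underside; y along the row to the robot's left, x away from it (within 0.25 rad of world).
- pallet: Fixed aluminium plate 96 x 290 x 25 mm, on the other side of the robot's middle from the tray. Four equal round pockets with dark floors in its top, 50 mm wide, 5 mm deep (floor 20 mm above the table), in a row at x = 0, y = +99, +33, -33, -99 mm. Origin: centre of underside; y along the row to the robot's left, x away from it (within 0.25 rad of world).
- ref_sphere: The measuring machine's reference sphere: white ceramic ball 25 mm across on a thin steel stem, on a dark round steel base 48 mm across and 26 mm high; 96 mm tall in all, mass about 0.45 kg. Stands loose between or beyond the two rows, and its place must not change. Origin: centre of the underside of the base.
Not all that is in view belongs to the job. Leave any brown or turquoise look-alike of the carrier_blue alone.

How it is judged:
By the outcome, as a careful person would: the job done as asked, in the order asked, and still so for the second after the job is handed in, with the robot touching nothing.
It also fails if it takes over 104 s, if anything falls off the work surface, if the arm or the gripper's body presses on something with over 40 N, if the wrist force passes 120 N, or if a joint passes its speed limit or range.

## Working session

There is one attempt and no reset: what is moved stays moved. The work goes in short steps, Python scripts to look and compute and a shell command to move; the robot and the scene stay as the last step left them, time stands still between calls to the robot, and variables do not carry over. Pictures are saved under pics/ and viewed, at most 14 in all, crops included, and the job is handed in when it is done.

```bash
mkdir -p pics; ls; python3 - <<'E'
from workcell import bot
import cv2
for n in("scene","top"):
    f=bot.grab_frame(n); cv2.imwrite(f"pics/{n}0.png",f["pixels"][:,:,::-1]); print(n,f["fx"],f["fy"],f["cx"],f["cy"],f["dist"]); print(f["extrinsics"])
o=bot.observe(); print(o)
E
```

```text
pics
scene 437.3473340658279 437.3473340658279 320.1686562944386 233.48322729883034 [0.02756753 0.         0.         0.         0.        ]
[[ 0.46660618  0.88445712  0.00377978 -0.22884959]
 [ 0.71024229 -0.37214334 -0.59754935 -0.37312904]
 [-0.52710016  0.28150478 -0.80182323  1.19652479]
 [ 0.          0.          0.          1.        ]]
top 604.0976338651411 604.0976338651411 320.6687946929161 242.33422814295136 [-0.09766257  0.          0.          0.          0.        ]
[[ 2.29120819e-02 -9.99737049e-01  9.32654057e-04 -7.39708289e-02]
 [-9.93164837e-01 -2.28682371e-02 -1.14458076e-01  5.34289044e-01]
 [ 1.14449307e-01  1.69619359e-03 -9.93427642e-01  1.23287869e+00]
 [ 0.00000000e+00  0.00000000e+00  0.00000000e+00  1.00000000e+00]]
{'clock': 0.1, 'qpos': array([-1.23320511,  0.52196816, -0.03631136,  1.59992765,  0.02121194,
        1.0210909 , -0.1128195 ]), 'qd': array([-6.65295774e-04, -8.24679235e-04, -8.17354444e-05, -7.60983922e-04,
       -4.92157831e-04, -4.08947398e-04, -2.50623072e-03]), 'joint_efforts': array([ 3.70798938e-03, -9.28484988e+01,  1.98399514e+00, -3.70535338e+01,
        1.80966250e-02,  5.33351282e-03,  3.43079387e-05]), 'position': array([0.24779124, 0.57346593, 0.23078326]), 'tool_rot': array([-3.14058765e+00,  8.77167253e-05,  2.73376289e+00]), 'force': array([0.6795064 , 0.92726707, 0.01493448]), 'moment': array([0.02662126, 0.01729286, 0.00838624]), 'finger_force': 0.0, 'grip_width': 0.08522027256124169}
```

View pics/top0.png

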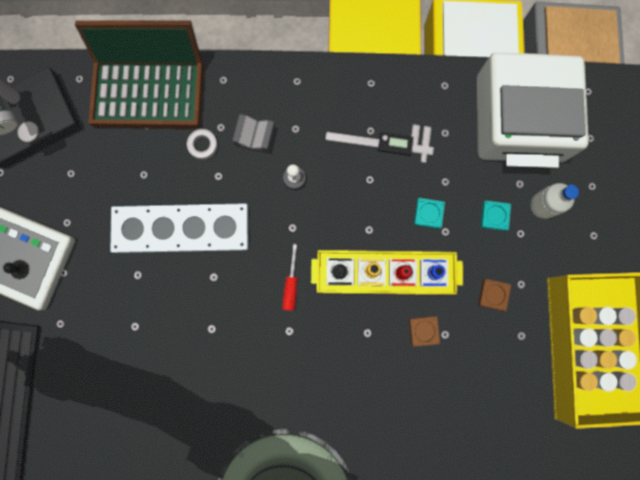

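View pics/scene0.png

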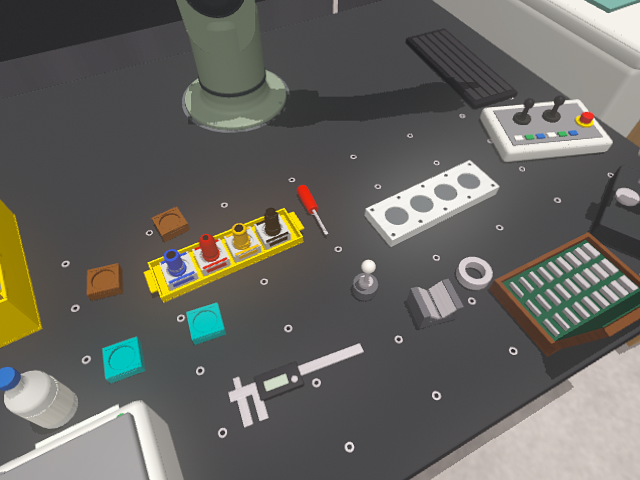

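The top view (robot at the bottom) has the tray at (387,272) and the pallet at (179,228). The fittings run left to right black (340,271), brass (373,269), red (404,272) and blue (437,271). The reference sphere is at (293,172). The turquoise blocks at (430,212) and (496,215) and the brown ones at (495,294) and (425,331) stand outside the tray and are the look-alikes. Next I'll measure and enlarge the tray.

```bash
cat > h.py <<'E'
import cv2, numpy as np
from workcell import bot
def ray(f,uv):
    K=np.array([[f["fx"],0,f["cx"]],[0,f["fy"],f["cy"]],[0,0,1]])
    p=cv2.undistortPoints(np.array([[uv]],float),K,np.array(f["dist"],float))[0,0]
    E=np.array(f["extrinsics"]); R,t=E[:3,:3],E[:3,3]
    d=R.T@np.array([p[0],p[1],1]); return -R.T@t,d/np.linalg.norm(d)
def onz(f,uv,z):
    c,d=ray(f,uv); return c+d*(z-c[2])/d[2]
def tri(f1,u1,f2,u2):
    c1,d1=ray(f1,u1);c2,d2=ray(f2,u2)
    s=np.linalg.lstsq(np.c_[d1,-d2],c2-c1,rcond=None)[0]
    a,b=c1+s[0]*d1,c2+s[1]*d2; return (a+b)/2,np.linalg.norm(a-b)*1000
def proj(f,P):
    E=np.array(f["extrinsics"]); K=np.array([[f["fx"],0,f["cx"]],[0,f["fy"],f["cy"]],[0,0,1]])
    return cv2.projectPoints(np.array([P],float),cv2.Rodrigues(E[:3,:3])[0],E[:3,3],K,np.array(f["dist"],float))[0][0,0]
def blobs(mask,lo,hi,off=(0,0)):
    n,l,s,c=cv2.connectedComponentsWithStats(mask.astype(np.uint8))
    return [(c[i]+off,s[i,4]) for i in range(1,n) if lo<=s[i,4]<=hi]
E
python3 - <<'E'
from h import *
np.set_printoptions(precision=4,suppress=True)
t=bot.grab_frame("top"); s=bot.grab_frame("scene")
p=t["pixels"]; g=p.max(2).astype(int)
# pallet pockets
x0,y0=100,195
sub=p[195:262,105:255].max(2)
P=[]
for c,a in sorted(blobs((sub>60)&(sub<160),150,900,(105,195)),key=lambda b:b[0][0]):
    w=onz(t,c,.020);P.append(w[:2]);print("pocket top",c,a,w)
# pallet plate outline
cn=max(cv2.findContours((sub>70).astype(np.uint8),0,2)[0],key=cv2.contourArea); r=cv2.minAreaRect(cn)
print("plate",onz(t,np.array(r[0])+[105,195],.025),r)
# scene pockets
q=s["pixels"]; sub=q[155:250,360:505].max(2)
for c,a in blobs((sub>60)&(sub<160),150,900,(360,155)): print("pocket scene",c,a,onz(s,c,.020))
# tray
h=cv2.cvtColor(p,cv2.COLOR_RGB2HSV); y=cv2.inRange(h,(22,150,120),(35,255,255))[240:305,300:475]
cn=max(cv2.findContours(cv2.morphologyEx(y,3,np.ones((15,15))),0,2)[0],key=cv2.contourArea); r=cv2.minAreaRect(cn)
print("tray",onz(t,np.array(r[0])+[300,240],.020),r)
a=cv2.resize(p[240:305,305:470],None,fx=4.4,fy=4.4,interpolation=2); b=cv2.resize(q[195:305,140:310],None,fx=4.2,fy=3,interpolation=2)[:310]
W=max(a.shape[1],b.shape[1]); pad=lambda i:cv2.copyMakeBorder(i,0,0,0,W-i.shape[1],0)
cv2.imwrite("pics/crop1.png",np.vstack([pad(a),pad(b)])[:600,:,::-1])
E
```

```text
pocket top [132.     228.4441] 376 [0.5577 0.3418 0.02  ]
pocket top [162.5224 227.7098] 379 [0.5607 0.2757 0.02  ]
pocket top [193.3191 227.1755] 376 [0.5633 0.2096 0.02  ]
pocket top [224.3932 226.4792] 384 [0.5662 0.1433 0.02  ]
plate [0.5608 0.2401 0.025 ] ((73.50370025634766, 32.677001953125), (49.15599822998047, 139.9488067626953), 88.80650329589844)
pocket scene [468.3984 180.7695] 256 [0.5548 0.3418 0.02  ]
pocket scene [445.1734 191.9151] 271 [0.5577 0.2752 0.02  ]
pocket scene [421.1747 203.4418] 292 [0.5606 0.209  0.02  ]
pocket scene [396.1592 215.4236] 314 [0.5633 0.1428 0.02  ]
tray [ 0.4777 -0.2014  0.02  ] ((86.50716400146484, 31.94814682006836), (151.2859344482422, 43.334007263183594), 0.7440592050552368)
```

View pics/crop1.png

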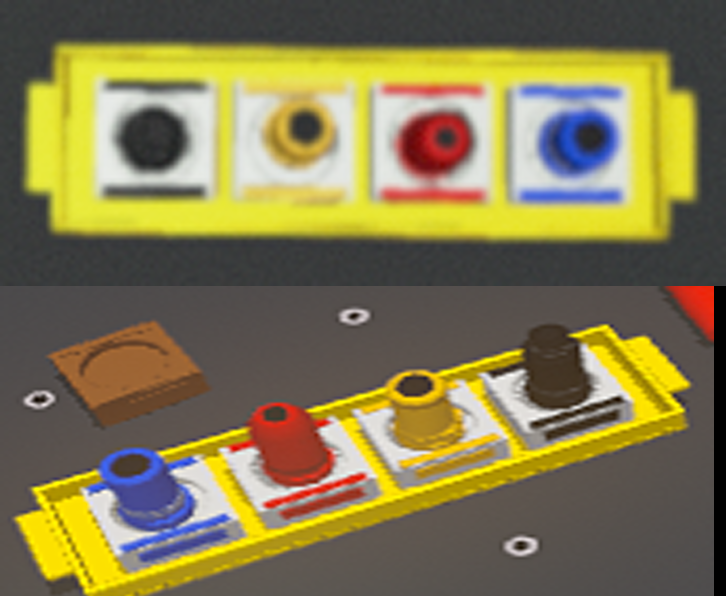

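The crop confirms each fitting stands in the carrier with its own marker colour, in the order black, brass, red, blue from the left. Next I'll locate the fittings themselves.

```bash
python3 - <<'E'
from h import *
np.set_printoptions(precision=4,suppress=True)
t=bot.grab_frame("top"); s=bot.grab_frame("scene")
H=dict(brass=.072,red=.077,blue=.070,black=.080)
T=dict(brass=(374.1,268.6),red=(406.4,271.1),blue=(439.3,271.1))
S=dict(brass=(239,228.7),red=(205.5,237.3),blue=(171.4,254.7),black=(271,210))
for k in H:
    print(k,"scene",onz(s,S[k],H[k])[:2],end=' ')
    if k in T: print("top",onz(t,T[k],H[k])[:2],"tri",*tri(t,T[k],s,S[k]))
p=t["pixels"];sub=p[255:287,325:356].max(2)
for c,a in blobs(sub<70,40,400,(325,255)): print("\nblack top blob",c,a,onz(t,c,.06))
# carriers: light-grey + strips squares: mask non-yellow in the tray
h=cv2.cvtColor(p,cv2.COLOR_RGB2HSV); w=((h[...,1]<40)&(h[...,2]>150))[250:294,320:455]
n=cv2.findContours(cv2.morphologyEx(w.astype(np.uint8),3,np.ones((9,9))),0,2)[0]
for c in sorted(n,key=lambda c:c[:,0,0].min()):
    if cv2.contourArea(c)>100:
        r=cv2.minAreaRect(c); print("carrier",np.array(r[0])+[320,250],r[1:],onz(t,np.array(r[0])+[320,250],.026))
# sphere
print("sphere tri",*tri(t,(293,171),s,(369,267)))
E
```

```text
brass scene [ 0.4831 -0.1717] top [ 0.4803 -0.1706] tri [ 0.4805 -0.171   0.0686] 0.25460557632462716
red scene [ 0.477 -0.235] top [ 0.4763 -0.2352] tri [ 0.4764 -0.2351  0.0763] 0.3285906795442739
blue scene [ 0.4804 -0.3025] top [ 0.4783 -0.3031] tri [ 0.4785 -0.303   0.0678] 0.9856678906551587
black scene [ 0.4753 -0.1008] 
black top blob [339.3121 271.1915] 141 [ 0.4743 -0.101   0.06  ]
carrier [387. 272.] ((26.0, 120.0), 90.0) [ 0.4772 -0.2018  0.026 ]
sphere tri [ 0.6758 -0.0012  0.0799] 1.7317922733780595
```

```bash
python3 -m crank '{"travel":[[4,-4,0],[8,-9,0],[13,-15,0],[18,-21,0],[23,-27,0]],"turn":[[0,0,-7],[0,0,-14],[0,0,-21],[0,0,-28],[0,0,-35]],"gripper":[0.3,0.3,0.3,0.3,0.3]}' 60
```

```text
clock: 0.8
position: [0.4118, 0.3827, 0.2315]
tool_rot: [3.141, -0.0, 2.118]
force: [0.5, -0.0, -0.7]
grip_width: 0.0599
finger_force: 0.0
```

```bash
python3 -m crank '{"travel":[[0,-5,0],[0,-10,0],[0,-15,0],[0,-15,0],[0,-15,0]],"turn":[[0,0,-8],[0,0,-16],[0,0,-24],[0,0,-31],[0,0,-31]],"gripper":[0.3,0.3,0.3,0.3,0.3]}'
```

```text
clock: 1.3
position: [0.411, 0.2337, 0.2317]
tool_rot: [3.141, -0.001, 1.578]
force: [-0.6, 0.6, -0.0]
grip_width: 0.0602
finger_force: 0.0
```

```bash
python3 -m crank '{"travel":[[2,-4,0],[4,-8,0],[6.4,-12,0],[6.4,-16,0],[6.4,-20,-3]],"turn":[[0,0,0],[0,0,0],[0,0,0],[0,0,0],[0,0,0]],"gripper":[0.3,0.3,0.3,0.3,0.3]}'
python3 -m crank '{"travel":[[0,-4,-2],[0,-8,-4],[0,-11,-4],[0,-13.5,-4],[0,-13.5,-4]],"turn":[[0,0,0],[0,0,0],[0,0,0],[0,0,0],[0,0,0]],"gripper":[0.3,0.3,0.3,0.3,0.3]}'
```

```text
clock: 1.8
position: [0.4771, 0.034, 0.203]
tool_rot: [3.137, -0.001, 1.588]
force: [1.4, 0.8, -1.6]
grip_width: 0.0595
finger_force: 0.0
clock: 2.3
position: [0.4751, -0.103, 0.1611]
tool_rot: [-3.142, 0.001, 1.583]
force: [-0.4, 0.4, 0.1]
grip_width: 0.0599
finger_force: 0.0
```

```bash
python3 -m crank '{"travel":[[0,0.2,-3],[0,0.2,-6],[0,0.2,-8],[0,0.2,-10],[0,0.2,-11]],"turn":[[0,0,0],[0,0,0],[0,0,0],[0,0,0],[0,0,0]],"gripper":[0.3,0.3,0.3,0.3,0.3]}'
python3 -m crank '{"travel":[[0,0,-0.7],[0,0,-1.4],[0,0,-1.4],[0,0,-1.4],[0,0,-1.4]],"turn":[[0,0,0],[0,0,0],[0,0,0],[0,0,0],[0,0,0]],"gripper":[0.3,0.3,0.3,0.3,0.3]}'
python3 -c "
from h import *
a=[cv2.resize(bot.grab_frame(n)['pixels'][y:y+100,x:x+130],None,fx=3,fy=4,interpolation=2) for n,x,y in(('top',285,215),('scene',210,160))]
cv2.imwrite('pics/c2.png',np.hstack(a)[:,:,::-1])"
```

```text
clock: 2.8
position: [0.4748, -0.0971, 0.0497]
tool_rot: [-3.14, -0.001, 1.587]
force: [-0.3, 0.6, 1.1]
grip_width: 0.0599
finger_force: 0.0
clock: 3.3
position: [0.4751, -0.0987, 0.0378]
tool_rot: [3.141, 0.0, 1.582]
force: [-0.6, 0.8, -0.4]
grip_width: 0.06
finger_force: 0.0
```

View pics/c2.png

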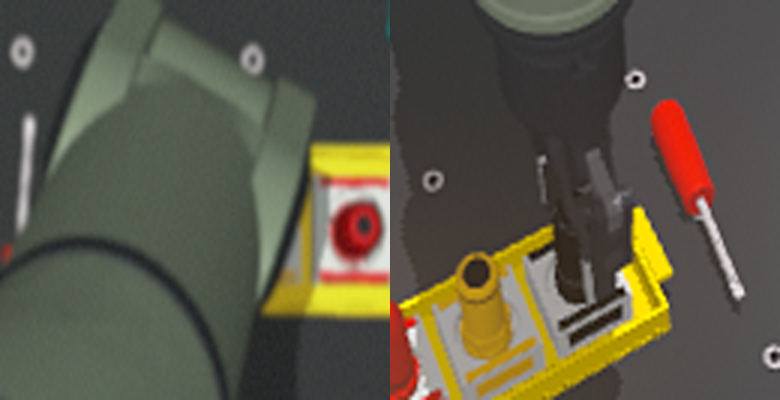

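The right half shows the fingers on either side of the black body, at about (585,245). Closing now.

```bash
python3 -m crank '{"travel":[[0,-0.1,0],[0,-0.1,0],[0,-0.1,0],[0,-0.1,0],[0,-0.1,0]],"turn":[[0,0,0],[0,0,0],[0,0,0],[0,0,0],[0,0,0]],"gripper":[0.6,0.8,1,1,1]}' 60
```

```text
clock: 3.9
position: [0.4749, -0.0998, 0.0377]
tool_rot: [3.141, -0.0, 1.582]
force: [-1.9, 1.3, 8.8]
grip_width: 0.0271
finger_force: 58.4
```

```bash
python3 -m crank '{"travel":[[0,0,0.5],[0,0,2],[0,0,4],[0,0,7],[0,0,10]],"turn":[[0,0,0],[0,0,0],[0,0,0],[0,0,0],[0,0,0]],"gripper":[1,1,1,1,1]}'
python3 -m crank '{"travel":[[1,3,0],[2,7,0],[3,11,0],[4,15,0],[5,19,0]],"turn":[[0,0,0],[0,0,0],[0,0,0],[0,0,0],[0,0,0]],"gripper":[1,1,1,1,1]}'
```

```text
clock: 4.4
position: [0.4742, -0.0997, 0.1383]
tool_rot: [-3.141, -0.0, 1.582]
force: [-0.5, -1.0, -2.0]
grip_width: 0.0266
finger_force: 59.3
clock: 4.9
position: [0.5247, 0.092, 0.1375]
tool_rot: [-3.141, 0.0, 1.582]
force: [0.6, -0.8, -2.8]
grip_width: 0.0267
finger_force: 59.4
```

```bash
python3 -m crank '{"travel":[[0.5,4,0],[1,8,0],[1.5,12,0],[2,16,0],[2.5,20,0]],"turn":[[0,0,0],[0,0,0],[0,0,0],[0,0,0],[0,0,0]],"gripper":[1,1,1,1,1]}'
python3 -m crank '{"travel":[[0.6,3,0],[0.6,5,0],[0.6,5,-2],[0.6,5,-4],[0.6,5,-5]],"turn":[[0,0,0],[0,0,0],[0,0,0],[0,0,0],[0,0,0]],"gripper":[1,1,1,1,1]}'
```

```text
clock: 5.4
position: [0.5495, 0.292, 0.1374]
tool_rot: [-3.141, 0.0, 1.582]
force: [0.7, -0.5, -1.7]
grip_width: 0.0266
finger_force: 59.4
clock: 5.9
position: [0.5549, 0.3394, 0.0858]
tool_rot: [-3.14, 0.002, 1.581]
force: [-0.3, -0.5, -2.2]
grip_width: 0.0266
finger_force: 59.4
```

```bash
python3 -m crank '{"travel":[[0,0,-1.5],[0,0,-3],[0,0,-4],[0,0,-4.5],[0,0,-4.5]],"turn":[[0,0,0],[0,0,0],[0,0,0],[0,0,0],[0,0,0]],"gripper":[1,1,1,1,1]}'
python3 -c "
from h import *
f=bot.grab_frame('scene');cv2.imwrite('pics/c3.png',cv2.resize(f['pixels'][110:250,360:520],None,fx=4,fy=4,interpolation=2)[:,:,::-1]);print(bot.observe()['position'])"
```

```text
clock: 6.4
position: [0.5556, 0.3401, 0.0417]
tool_rot: [-3.141, 0.001, 1.582]
force: [0.2, -0.3, -3.2]
grip_width: 0.027
finger_force: 59.4
[0.55588883 0.34026261 0.04233776]
```

View pics/c3.png

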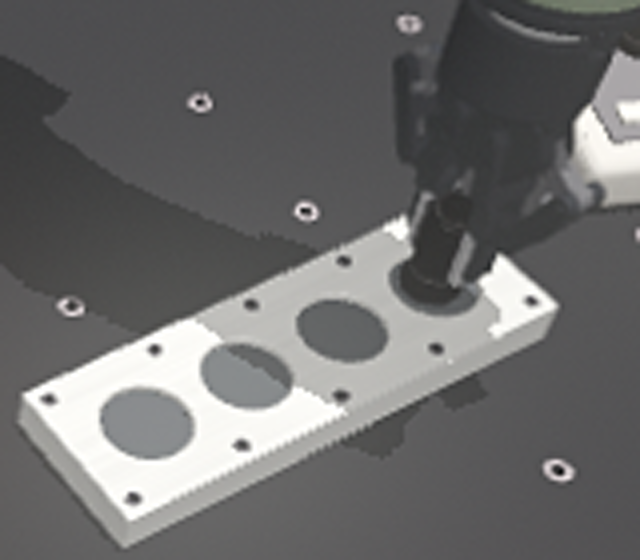

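The fitting is over the leftmost pocket, with its foot around (435,285) inside the ring. I'll lower it the last few millimetres.

```bash
python3 -m crank '{"travel":[[0,0,-0.1],[0,0,-0.2],[0,0,-0.3],[0,0,-0.35],[0,0,-0.35]],"turn":[[0,0,0],[0,0,0],[0,0,0],[0,0,0],[0,0,0]],"gripper":[1,1,1,1,1]}'
```

```text
clock: 6.95
position: [0.5558, 0.3403, 0.0388]
tool_rot: [-3.142, -0.0, 1.582]
force: [-0.1, 0.5, -2.9]
grip_width: 0.027
finger_force: 59.4
```

```bash
python3 -m crank '{"travel":[[0,0,-0.03],[0,0,-0.06],[0,0,-0.09],[0,0,-0.12],[0,0,-0.12]],"turn":[[0,0,0],[0,0,0],[0,0,0],[0,0,0],[0,0,0]],"gripper":[1,1,1,1,1]}'
```

```text
clock: 7.45
position: [0.5558, 0.3403, 0.0378]
tool_rot: [3.142, -0.0, 1.582]
force: [-0.4, -1.0, 2.8]
grip_width: 0.0268
finger_force: 59.6
```

```bash
python3 -m crank '{"travel":[[0,0,0],[0,0,0],[0,0,0],[0,0,0],[0,0,0]],"turn":[[0,0,0],[0,0,0],[0,0,0],[0,0,0],[0,0,0]],"gripper":[0.6,0.5,0.4,0.3,0.3]}'
python3 -m crank '{"travel":[[0,0,1],[0,0,3],[0,0,6],[0,0,9],[0,0,12]],"turn":[[0,0,0],[0,0,0],[0,0,0],[0,0,0],[0,0,0]],"gripper":[0.3,0.3,0.3,0.3,0.3]}'
python3 -m crank '{"travel":[[-1,-4,0],[-2,-8,0],[-3,-12,0],[-4,-16,0],[-4.5,-20,0]],"turn":[[0,0,0],[0,0,0],[0,0,0],[0,0,0],[0,0,0]],"gripper":[0.3,0.3,0.3,0.3,0.3]}'
python3 -c "
from h import *
f=bot.grab_frame('scene');cv2.imwrite('pics/c4.png',cv2.resize(f['pixels'][110:250,360:520],None,fx=4,fy=4,interpolation=2)[:,:,::-1])"
```

```text
clock: 7.95
position: [0.5558, 0.3403, 0.0376]
tool_rot: [-3.142, 0.0, 1.582]
force: [0.1, -0.3, 1.3]
grip_width: 0.0603
finger_force: 0.0
clock: 8.45
position: [0.5558, 0.3402, 0.1596]
tool_rot: [3.141, -0.0, 1.582]
force: [-0.8, 1.3, 0.5]
grip_width: 0.0597
finger_force: 0.0
clock: 8.95
position: [0.51, 0.1389, 0.1584]
tool_rot: [3.141, -0.001, 1.582]
force: [0.2, -0.6, 0.4]
grip_width: 0.0601
finger_force: 0.0
```

View pics/c4.png

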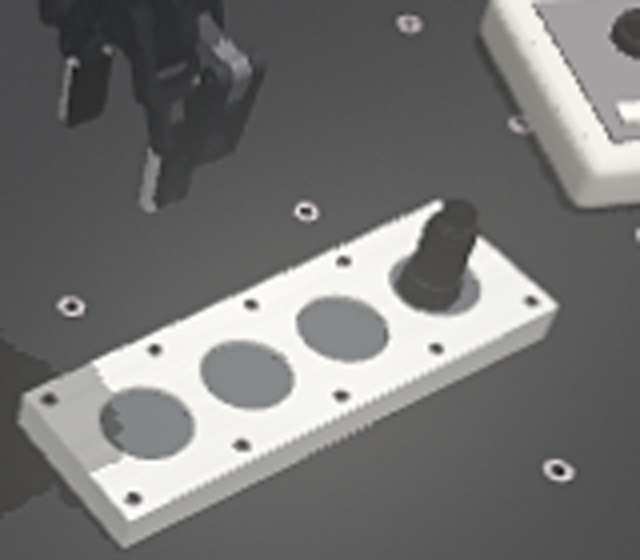

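Black stands upright in the leftmost pocket at about (435,285). Next is brass.

```bash
python3 -m crank '{"travel":[[-1,-4,0],[-2,-8,0],[-2.5,-12,0],[-3,-16,0],[-3,-20,0]],"turn":[[0,0,0],[0,0,0],[0,0,0],[0,0,0],[0,0,0]],"gripper":[0.3,0.3,0.3,0.3,0.3]}'
python3 -m crank '{"travel":[[0,-4,0],[0,-8,0],[0,-11,0],[0,-11,0],[0,-11,0]],"turn":[[0,0,0],[0,0,0],[0,0,0],[0,0,0],[0,0,0]],"gripper":[0.3,0.3,0.3,0.3,0.3]}'
```

```text
clock: 9.5
position: [0.4803, -0.061, 0.1584]
tool_rot: [3.141, -0.0, 1.582]
force: [1.9, -0.4, 0.5]
grip_width: 0.0599
finger_force: 0.0
clock: 10.0
position: [0.4808, -0.17, 0.158]
tool_rot: [3.141, -0.0, 1.58]
force: [0.7, 0.9, 0.3]
grip_width: 0.0597
finger_force: 0.0
```

```bash
python3 -m crank '{"travel":[[0,0,-3],[0,0,-6],[0,0,-8.5],[0,0,-10.5],[0,0,-11.8]],"turn":[[0,0,0],[0,0,0],[0,0,0],[0,0,0],[0,0,0]],"gripper":[0.3,0.3,0.3,0.3,0.3]}'
python3 -m crank '{"travel":[[0,0,0],[0,0,0],[0,0,0],[0,0,0],[0,0,0]],"turn":[[0,0,0],[0,0,0],[0,0,0],[0,0,0],[0,0,0]],"gripper":[0.6,0.8,1,1,1]}' 60
```

```text
clock: 10.5
position: [0.4807, -0.1682, 0.0385]
tool_rot: [-3.141, -0.001, 1.583]
force: [-0.4, -0.0, 0.2]
grip_width: 0.0598
finger_force: 0.0
clock: 11.0
position: [0.4814, -0.1696, 0.0406]
tool_rot: [3.14, 0.0, 1.582]
force: [-2.8, 1.7, 9.8]
grip_width: 0.0263
finger_force: 60.2
```

```bash
python3 -m crank '{"travel":[[0,0,0.5],[0,0,2],[0,0,4],[0,0,7],[0,0,10]],"turn":[[0,0,0],[0,0,0],[0,0,0],[0,0,0],[0,0,0]],"gripper":[1,1,1,1,1]}'
python3 -m crank '{"travel":[[0.5,3,0],[1,7,0],[2,11,0],[3,15,0],[4,19,0]],"turn":[[0,0,0],[0,0,0],[0,0,0],[0,0,0],[0,0,0]],"gripper":[1,1,1,1,1]}'
python3 -m crank '{"travel":[[1,4,0],[2,8,0],[3,12,0],[3.7,16,0],[3.7,20,0]],"turn":[[0,0,0],[0,0,0],[0,0,0],[0,0,0],[0,0,0]],"gripper":[1,1,1,1,1]}'
python3 -m crank '{"travel":[[0,3,0],[0,5.7,0],[0,5.7,-2],[0,5.7,-4],[0,5.7,-5]],"turn":[[0,0,0],[0,0,0],[0,0,0],[0,0,0],[0,0,0]],"gripper":[1,1,1,1,1]}'
```

```text
clock: 11.5
position: [0.4804, -0.1697, 0.141]
tool_rot: [-3.141, -0.0, 1.582]
force: [0.7, 0.8, -2.4]
grip_width: 0.0264
finger_force: 59.4
clock: 12.0
position: [0.5209, 0.022, 0.1403]
tool_rot: [3.141, -0.0, 1.582]
force: [0.5, 0.2, -1.7]
grip_width: 0.0262
finger_force: 59.5
clock: 12.5
position: [0.5582, 0.222, 0.1402]
tool_rot: [3.141, -0.0, 1.582]
force: [0.0, -0.0, -2.9]
grip_width: 0.0261
finger_force: 59.5
clock: 13.0
position: [0.557, 0.2772, 0.0886]
tool_rot: [-3.14, 0.001, 1.582]
force: [-0.8, 0.1, -2.0]
grip_width: 0.026
finger_force: 59.4
```

```bash
python3 -m crank '{"travel":[[0,0,-1.5],[0,0,-3],[0,0,-4],[0,0,-4.6],[0,0,-4.6]],"turn":[[0,0,0],[0,0,0],[0,0,0],[0,0,0],[0,0,0]],"gripper":[1,1,1,1,1]}'
python3 -m crank '{"travel":[[0,0,-0.1],[0,0,-0.2],[0,0,-0.25],[0,0,-0.3],[0,0,-0.3]],"turn":[[0,0,0],[0,0,0],[0,0,0],[0,0,0],[0,0,0]],"gripper":[1,1,1,1,1]}'
```

```text
clock: 13.5
position: [0.5575, 0.277, 0.0429]
tool_rot: [-3.141, 0.001, 1.582]
force: [-0.2, -0.7, -2.9]
grip_width: 0.0266
finger_force: 59.4
clock: 14.0
position: [0.5578, 0.2774, 0.0407]
tool_rot: [3.141, -0.0, 1.582]
force: [-0.3, 0.4, -2.3]
grip_width: 0.0258
finger_force: 59.4
```

```bash
python3 -m crank '{"travel":[[0,0,-0.03],[0,0,-0.06],[0,0,-0.09],[0,0,-0.1],[0,0,-0.1]],"turn":[[0,0,0],[0,0,0],[0,0,0],[0,0,0],[0,0,0]],"gripper":[1,1,1,1,1]}'
```

```text
clock: 14.5
position: [0.5579, 0.2774, 0.0406]
tool_rot: [3.141, -0.001, 1.582]
force: [-5.6, -1.5, 15.8]
grip_width: 0.0263
finger_force: 61.5
```

```bash
python3 -m crank '{"travel":[[0,0,0.05],[0,0,0.05],[0,0,0.05],[0,0,0.05],[0,0,0.05]],"turn":[[0,0,0],[0,0,0],[0,0,0],[0,0,0],[0,0,0]],"gripper":[0.6,0.5,0.4,0.3,0.3]}'
python3 -m crank '{"travel":[[0,0,1],[0,0,3],[0,0,6],[0,0,9],[0,0,12]],"turn":[[0,0,0],[0,0,0],[0,0,0],[0,0,0],[0,0,0]],"gripper":[0.3,0.3,0.3,0.3,0.3]}'
python3 -m crank '{"travel":[[-1,-4,0],[-2,-8,0],[-3,-12,0],[-4,-16,0],[-5,-20,0]],"turn":[[0,0,0],[0,0,0],[0,0,0],[0,0,0],[0,0,0]],"gripper":[0.3,0.3,0.3,0.3,0.3]}'
python3 -m crank '{"travel":[[-1,-4,0],[-2,-8,0],[-3,-12,0],[-3.1,-16,0],[-3.1,-20,0]],"turn":[[0,0,0],[0,0,0],[0,0,0],[0,0,0],[0,0,0]],"gripper":[0.3,0.3,0.3,0.3,0.3]}'
python3 -m crank '{"travel":[[0,-4,0],[0,-8,0],[0,-11.2,0],[0,-11.2,0],[0,-11.2,0]],"turn":[[0,0,0],[0,0,0],[0,0,0],[0,0,0],[0,0,0]],"gripper":[0.3,0.3,0.3,0.3,0.3]}'
python3 -c "
from h import *
f=bot.grab_frame('scene');cv2.imwrite('pics/c5.png',cv2.resize(f['pixels'][110:320,140:520],None,fx=2,fy=2,interpolation=2)[:,:,::-1])"
```

```text
clock: 15.0
position: [0.5578, 0.2773, 0.04]
tool_rot: [-3.141, 0.0, 1.582]
force: [-0.2, -0.7, -0.5]
grip_width: 0.0597
finger_force: 0.0
clock: 15.5
position: [0.5578, 0.2772, 0.162]
tool_rot: [3.141, -0.0, 1.582]
force: [0.5, 0.7, -0.8]
grip_width: 0.06
finger_force: 0.0
clock: 16.0
position: [0.5072, 0.0759, 0.1608]
tool_rot: [3.141, -0.0, 1.582]
force: [0.8, -0.7, -0.3]
grip_width: 0.0599
finger_force: 0.0
clock: 16.5
position: [0.4765, -0.1242, 0.161]
tool_rot: [3.141, -0.0, 1.582]
force: [0.6, 0.1, -0.3]
grip_width: 0.0599
finger_force: 0.0
clock: 17.0
position: [0.4766, -0.2351, 0.1605]
tool_rot: [3.141, -0.0, 1.58]
force: [-0.1, 0.1, -0.1]
grip_width: 0.0598
finger_force: 0.0
```

View pics/c5.png

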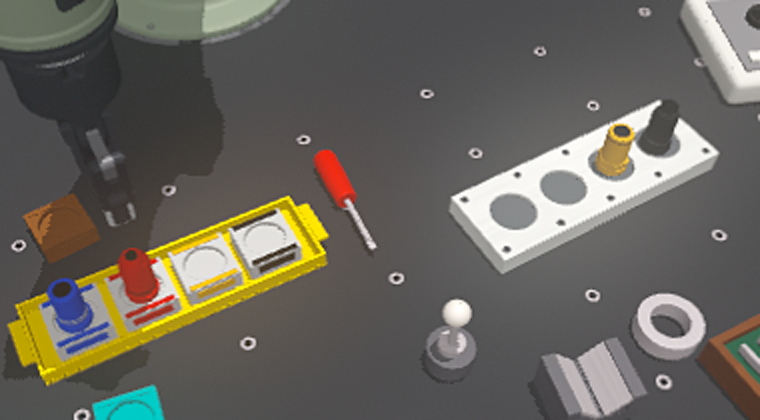

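Black (660,130) and brass (617,150) stand in the first two pockets from the robot's left, and the sphere at (456,315) has not moved. Next is red.

```bash
python3 -m crank '{"travel":[[0,0,-3],[0,0,-6],[0,0,-8.5],[0,0,-11],[0,0,-12.2]],"turn":[[0,0,0],[0,0,0],[0,0,0],[0,0,0],[0,0,0]],"gripper":[0.3,0.3,0.3,0.3,0.3]}'
python3 -m crank '{"travel":[[0,0,0],[0,0,0],[0,0,0],[0,0,0],[0,0,0]],"turn":[[0,0,0],[0,0,0],[0,0,0],[0,0,0],[0,0,0]],"gripper":[0.6,0.8,1,1,1]}' 60
```

```text
clock: 17.55
position: [0.4765, -0.233, 0.0366]
tool_rot: [-3.14, -0.001, 1.584]
force: [0.9, 0.4, 0.6]
grip_width: 0.0598
finger_force: 0.0
clock: 18.05
position: [0.4774, -0.2348, 0.0392]
tool_rot: [3.14, 0.0, 1.582]
force: [-0.9, 0.4, 9.9]
grip_width: 0.0282
finger_force: 60.2
```

```bash
python3 -m crank '{"travel":[[0,0,0.5],[0,0,2],[0,0,4],[0,0,7],[0,0,10]],"turn":[[0,0,0],[0,0,0],[0,0,0],[0,0,0],[0,0,0]],"gripper":[1,1,1,1,1]}'
python3 -m crank '{"travel":[[0.5,3,0],[1,7,0],[2,11,0],[3,15,0],[4,19,0]],"turn":[[0,0,0],[0,0,0],[0,0,0],[0,0,0],[0,0,0]],"gripper":[1,1,1,1,1]}'
python3 -m crank '{"travel":[[1,4,0],[2,8,0],[3,12,0],[4,16,0],[4.4,20,0]],"turn":[[0,0,0],[0,0,0],[0,0,0],[0,0,0],[0,0,0]],"gripper":[1,1,1,1,1]}'
python3 -m crank '{"travel":[[0,3,0],[0,5.6,0],[0,5.6,-2],[0,5.6,-4],[0,5.6,-5]],"turn":[[0,0,0],[0,0,0],[0,0,0],[0,0,0],[0,0,0]],"gripper":[1,1,1,1,1]}'
python3 -m crank '{"travel":[[0,0,-1.5],[0,0,-3],[0,0,-4],[0,0,-4.6],[0,0,-4.6]],"turn":[[0,0,0],[0,0,0],[0,0,0],[0,0,0],[0,0,0]],"gripper":[1,1,1,1,1]}'
python3 -m crank '{"travel":[[0,0,-0.1],[0,0,-0.2],[0,0,-0.25],[0,0,-0.3],[0,0,-0.3]],"turn":[[0,0,0],[0,0,0],[0,0,0],[0,0,0],[0,0,0]],"gripper":[1,1,1,1,1]}'
```

```text
clock: 18.55
position: [0.4765, -0.2347, 0.1396]
tool_rot: [-3.141, -0.0, 1.582]
force: [0.5, 0.7, 0.2]
grip_width: 0.0283
finger_force: 59.3
clock: 19.05
position: [0.517, -0.043, 0.1388]
tool_rot: [3.141, -0.0, 1.582]
force: [0.5, -0.9, -0.8]
grip_width: 0.028
finger_force: 59.3
clock: 19.55
position: [0.5613, 0.1571, 0.1388]
tool_rot: [3.141, -0.0, 1.582]
force: [-0.2, -0.1, -1.4]
grip_width: 0.0283
finger_force: 59.3
clock: 20.05
position: [0.5602, 0.2114, 0.0873]
tool_rot: [-3.141, 0.0, 1.582]
force: [-0.4, -0.7, -0.4]
grip_width: 0.0284
finger_force: 59.3
clock: 20.55
position: [0.5605, 0.2111, 0.0414]
tool_rot: [-3.141, 0.0, 1.582]
force: [0.6, 0.1, -0.3]
grip_width: 0.0283
finger_force: 59.3
clock: 21.05
position: [0.5609, 0.2114, 0.0393]
tool_rot: [3.141, -0.0, 1.582]
force: [0.3, -0.2, 0.1]
grip_width: 0.0286
finger_force: 59.6
```

```bash
python3 -m crank '{"travel":[[0,0,-0.02],[0,0,-0.04],[0,0,-0.06],[0,0,-0.07],[0,0,-0.07]],"turn":[[0,0,0],[0,0,0],[0,0,0],[0,0,0],[0,0,0]],"gripper":[1,1,1,1,1]}'
```

```text
clock: 21.55
position: [0.5609, 0.2114, 0.0392]
tool_rot: [3.141, -0.001, 1.582]
force: [-4.2, -0.9, 15.2]
grip_width: 0.0286
finger_force: 61.2
```

```bash
python3 -m crank '{"travel":[[0,0,0.05],[0,0,0.05],[0,0,0.05],[0,0,0.05],[0,0,0.05]],"turn":[[0,0,0],[0,0,0],[0,0,0],[0,0,0],[0,0,0]],"gripper":[0.6,0.5,0.4,0.3,0.3]}'
python3 -m crank '{"travel":[[0,0,1],[0,0,3],[0,0,6],[0,0,9],[0,0,12]],"turn":[[0,0,0],[0,0,0],[0,0,0],[0,0,0],[0,0,0]],"gripper":[0.3,0.3,0.3,0.3,0.3]}'
python3 -m crank '{"travel":[[-1,-4,0],[-2,-8,0],[-3,-12,0],[-4,-16,0],[-5,-20,0]],"turn":[[0,0,0],[0,0,0],[0,0,0],[0,0,0],[0,0,0]],"gripper":[0.3,0.3,0.3,0.3,0.3]}'
python3 -m crank '{"travel":[[-1,-4,0],[-2,-8,0],[-3,-12,0],[-3.2,-16,0],[-3.2,-20,0]],"turn":[[0,0,0],[0,0,0],[0,0,0],[0,0,0],[0,0,0]],"gripper":[0.3,0.3,0.3,0.3,0.3]}'
python3 -m crank '{"travel":[[0,-4,0],[0,-8,0],[0,-11.4,0],[0,-11.4,0],[0,-11.4,0]],"turn":[[0,0,0],[0,0,0],[0,0,0],[0,0,0],[0,0,0]],"gripper":[0.3,0.3,0.3,0.3,0.3]}'
```

```text
clock: 22.05
position: [0.5608, 0.2113, 0.0388]
tool_rot: [-3.141, 0.0, 1.582]
force: [-0.5, 0.1, 0.5]
grip_width: 0.0599
finger_force: 0.0
clock: 22.55
position: [0.5607, 0.2111, 0.1608]
tool_rot: [3.141, -0.0, 1.582]
force: [0.0, 1.2, 0.2]
grip_width: 0.0599
finger_force: 0.0
clock: 23.05
position: [0.5102, 0.0099, 0.1597]
tool_rot: [3.141, -0.0, 1.582]
force: [1.0, -0.9, -0.1]
grip_width: 0.0597
finger_force: 0.0
clock: 23.55
position: [0.4783, -0.1903, 0.1598]
tool_rot: [3.141, -0.0, 1.582]
force: [0.5, 0.4, 0.9]
grip_width: 0.0599
finger_force: 0.0
clock: 24.05
position: [0.4784, -0.3033, 0.1593]
tool_rot: [3.142, -0.0, 1.58]
force: [0.1, 1.2, 0.0]
grip_width: 0.0595
finger_force: 0.0
```

```bash
python3 -m crank '{"travel":[[0,0,-3],[0,0,-6],[0,0,-8.5],[0,0,-11],[0,0,-12.1]],"turn":[[0,0,0],[0,0,0],[0,0,0],[0,0,0],[0,0,0]],"gripper":[0.3,0.3,0.3,0.3,0.3]}'
python3 -m crank '{"travel":[[0,0,0],[0,0,0],[0,0,0],[0,0,0],[0,0,0]],"turn":[[0,0,0],[0,0,0],[0,0,0],[0,0,0],[0,0,0]],"gripper":[0.6,0.8,1,1,1]}' 60
```

```text
clock: 24.55
position: [0.4784, -0.301, 0.0364]
tool_rot: [-3.14, -0.001, 1.583]
force: [0.1, 0.1, 0.0]
grip_width: 0.0596
finger_force: 0.0
clock: 25.05
position: [0.4794, -0.3028, 0.0392]
tool_rot: [3.14, 0.001, 1.582]
force: [-1.5, 1.4, 9.2]
grip_width: 0.0259
finger_force: 59.5
```

```bash
python3 -m crank '{"travel":[[0,0,0.5],[0,0,2],[0,0,4],[0,0,7],[0,0,10]],"turn":[[0,0,0],[0,0,0],[0,0,0],[0,0,0],[0,0,0]],"gripper":[1,1,1,1,1]}'
python3 -m crank '{"travel":[[0.5,3,0],[1,7,0],[2,11,0],[3,15,0],[4,19,0]],"turn":[[0,0,0],[0,0,0],[0,0,0],[0,0,0],[0,0,0]],"gripper":[1,1,1,1,1]}'
python3 -m crank '{"travel":[[0.5,4,0],[1,8,0],[2,12,0],[3.5,16,0],[4.6,20,0]],"turn":[[0,0,0],[0,0,0],[0,0,0],[0,0,0],[0,0,0]],"gripper":[1,1,1,1,1]}'
python3 -m crank '{"travel":[[0,3,0],[0,5.8,0],[0,5.8,-2],[0,5.8,-4],[0,5.8,-5]],"turn":[[0,0,0],[0,0,0],[0,0,0],[0,0,0],[0,0,0]],"gripper":[1,1,1,1,1]}'
python3 -m crank '{"travel":[[0,0,-1.5],[0,0,-3],[0,0,-4],[0,0,-4.6],[0,0,-4.6]],"turn":[[0,0,0],[0,0,0],[0,0,0],[0,0,0],[0,0,0]],"gripper":[1,1,1,1,1]}'
python3 -m crank '{"travel":[[0,0,-0.1],[0,0,-0.2],[0,0,-0.25],[0,0,-0.3],[0,0,-0.3]],"turn":[[0,0,0],[0,0,0],[0,0,0],[0,0,0],[0,0,0]],"gripper":[1,1,1,1,1]}'
```

```text
clock: 25.55
position: [0.4786, -0.3027, 0.1401]
tool_rot: [3.141, 0.0, 1.581]
force: [-0.3, 0.7, -1.5]
grip_width: 0.0259
finger_force: 59.0
clock: 26.05
position: [0.5191, -0.1111, 0.1393]
tool_rot: [3.14, -0.0, 1.581]
force: [0.4, -1.0, -1.2]
grip_width: 0.0259
finger_force: 59.1
clock: 26.55
position: [0.5655, 0.0892, 0.1394]
tool_rot: [3.14, -0.0, 1.582]
force: [0.7, -0.7, -1.5]
grip_width: 0.0257
finger_force: 59.1
clock: 27.05
position: [0.5644, 0.1455, 0.0878]
tool_rot: [-3.141, 0.0, 1.582]
force: [0.0, 0.3, 0.3]
grip_width: 0.0258
finger_force: 59.1
clock: 27.55
position: [0.5645, 0.1451, 0.0412]
tool_rot: [-3.141, 0.0, 1.582]
force: [-0.3, 0.4, -0.5]
grip_width: 0.0261
finger_force: 59.1
clock: 28.05
position: [0.565, 0.1454, 0.0392]
tool_rot: [3.141, -0.0, 1.582]
force: [-1.2, -0.2, 4.2]
grip_width: 0.0257
finger_force: 59.8
```

In contact at about 4 N. I'll release, lift, withdraw and check.

```bash
python3 -m crank '{"travel":[[0,0,0],[0,0,0],[0,0,0],[0,0,0],[0,0,0]],"turn":[[0,0,0],[0,0,0],[0,0,0],[0,0,0],[0,0,0]],"gripper":[0.6,0.5,0.4,0.3,0.3]}'
python3 -m crank '{"travel":[[0,0,1],[0,0,3],[0,0,6],[0,0,9],[0,0,12]],"turn":[[0,0,0],[0,0,0],[0,0,0],[0,0,0],[0,0,0]],"gripper":[0.3,0.3,0.3,0.3,0.3]}'
python3 -m crank '{"travel":[[-1,-4,1],[-2,-8,2],[-3,-12,3],[-4,-16,3],[-5,-20,3]],"turn":[[0,0,0],[0,0,0],[0,0,0],[0,0,0],[0,0,0]],"gripper":[0.3,0.3,0.3,0.3,0.3]}'
python3 -m crank '{"travel":[[-1,-4,0],[-2,-8,0],[-3,-12,0],[-3,-16,0],[-3,-20,0]],"turn":[[0,0,0],[0,0,0],[0,0,0],[0,0,0],[0,0,0]],"gripper":[0.3,0.3,0.3,0.3,0.3]}'
python3 -c "
from h import *
f=bot.grab_frame('scene');t=bot.grab_frame('top')
a=cv2.resize(f['pixels'][140:310,330:520],None,fx=3,fy=3,interpolation=2)[:330]; b=cv2.resize(t['pixels'][155:265,100:320],None,fx=2.4,fy=2.4,interpolation=2)
a=cv2.resize(f['pixels'][150:310,330:520],(570,330),interpolation=2);b=cv2.resize(t['pixels'][155:265,100:320],(570,265),interpolation=2)
cv2.imwrite('pics/c6.png',np.vstack([a,b])[:,:,::-1])"
```

```text
clock: 28.55
position: [0.5648, 0.1453, 0.0389]
tool_rot: [-3.142, 0.0, 1.582]
force: [-0.4, 0.3, 0.3]
grip_width: 0.0595
finger_force: 0.0
clock: 29.05
position: [0.5647, 0.1451, 0.1608]
tool_rot: [3.141, -0.0, 1.581]
force: [0.6, -0.2, -0.7]
grip_width: 0.0596
finger_force: 0.0
clock: 29.55
position: [0.5143, -0.0561, 0.19]
tool_rot: [3.14, -0.0, 1.582]
force: [0.8, -0.7, -0.9]
grip_width: 0.0594
finger_force: 0.0
clock: 30.05
position: [0.4844, -0.2563, 0.1898]
tool_rot: [3.141, -0.0, 1.582]
force: [0.7, 1.6, 1.2]
grip_width: 0.0599
finger_force: 0.0
```

View pics/c6.png

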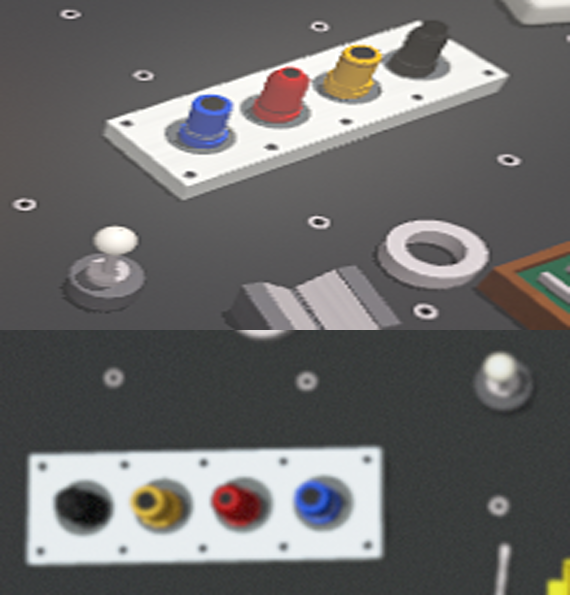

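All four stand upright inside their pockets. In the lower half they run black (83,507), brass (155,505), red (238,503), blue (318,500). The sphere at (500,367) has not moved.

```bash
python3 -c "
from workcell import bot
print(bot.job_done())"
```

```text
the job is handed in; nothing more can be done
None
```

The job is handed in: all four fittings stand upright in the pallet in carrier order (black, brass, red, blue from the robot's left), the reference sphere did not move in the pictures, and the clock read about 30 s of the 104 s allowed.

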